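# Jack up the tilt plate of an inspection bench and hold it

### The job

Slide the small lever jack over so that it stands with its saddle centred under the marked lift point (the lug with the round boss) of the tilt plate. Then pump the handle: push it fully down so that the plate rises, let it come all the way up again so that the plate settles, and push it fully down a second time. Finish while holding the handle down, with the plate carried by the jack alone; never push or lift the plate with the hand, do not tip the jack over, and leave the caliper, the flask and the box of pins where they are.

Things in the scene. Friction and masses are not known exactly. Their poses are not given: they have to be found in the camera images.
- jack: Loose grey lever jack, about 0.9 kg. Origin on its underside; x points to the saddle end, z up. Base 10 mm thick: spine 60 mm wide, x = -115 to 90 mm, and a stabiliser arm 44 mm wide about x = -20 mm out to y = 180 mm. Housing 50 mm wide, x = -50 to 85 mm, 46 mm high. Saddle at x = 60 mm, grip post at x = -100 mm, handle on the +y side.
- grip_post (a point): Middle of the jack's fixed black upright grip post at its tail, jack (-100, 0, 50) mm: 26 mm long (jack x), 24 mm wide (y), z from 10 to 77 mm. Grip it across y, low down, and slide the jack along the table.
- saddle_top (a point): Centre of the top of the jack's saddle, a steel disc 36 mm across; jack (60, 0, 60) mm with the handle up. It rises straight up 73 mm per rad of handle travel, 45 mm in all: 15 mm until it meets the lug, then 30 mm of lift.
- handle (a joint): Jack handle, rad: 0 = fully up (its spring brings it there when let go; it does not latch), 0.62 = fully down (stop). Hinge along jack x at jack (-20, 30, 50) mm; the bar is 120 mm from it towards +y, 0.70 rad above level at 0, 0.08 rad at 0.62. Pushing at the bar takes 3 to 5 N unloaded, about 6 to 13 N with the plate.
- handle_bar (a point): Centre of the black cross bar at the handle's end, round, 20 mm across and 50 mm long along jack x; jack (-20, 122, 127) mm when up, (-20, 150, 60) mm fully down. Push it from above, following its arc (67 mm down, 28 mm outwards).
- plate: Aluminium tilt plate, 180 x 260 x 12 mm, about 2 kg with its clear tray of pins, hinged at its far edge (x = 235 mm). Origin at the lift point; x points from the lug to the hinge, z up; near edge at x = 50 mm; underside 75 mm up at rest. Two plain ears (26 mm out, at y = +-105 mm) are not for lifting. Table free below the near 40 mm. Jack stands with its x along the plate's x.
- lift_point (a point): Lift point: on the flat underside of the lug, straight below its steel boss (20 mm across, 6 mm tall, on the lug's top). Lug 36 mm wide, 10 mm thick, from the middle of the plate's near edge to 18 mm past this point; the plate's origin. 75 mm above the table at rest, about 105 mm with the handle fully down.
- caliper: Bystander: calliper 230 mm long, 90 mm over the jaws, 15 mm high, lying flat; origin under its middle.
- flask: Bystander: white plastic bottle, 60 mm across, 150 mm tall; origin under its centre.
- pinbox: Bystander: clear box of loose steel pins, 150 x 200 x 50 mm; origin under its centre.

How it is judged:
On the way, in this order (a step that is already met when the one before it is completed fails the run):
1. the jack stands flat with its saddle under the lift point, handle still up (horizontal distance between saddle_top and lift_point below 0.01 m and angle between jack's own z axis and vertical below 0.06 rad and height (world z) of jack below 0.004 m and value of joint handle below 0.1 rad and linear speed of jack below 0.02 m/s), for 0.3 s.
2. the handle is down and the jack carries the plate (value of joint handle above 0.53 rad and height (world z) of lift_point above 0.097 m and contact force between jack and plate above 3 N and angle between jack's own z axis and vertical below 0.06 rad and contact force between each of the arm, the fingers and plate below 0.5 N and horizontal distance between saddle_top and lift_point below 0.014 m), for 0.1 s.
3. the handle is up again and the plate has settled (value of joint handle below 0.1 rad and height (world z) of lift_point below 0.078 m), for 0.1 s.
4. the handle is down a second time and the jack carries the plate (all of step 2), for 0.1 s.
At the end, for the whole second after the job is handed in: Fingers press the jack (over 2 N), handle still and held down (over 0.53 rad), lift point over 97 mm high and carried by the saddle (over 3 N, within 14 mm in plan; 10 mm when set), jack flat within 0.06 rad, arm not touching the plate, bystanders within 30 mm of their places (all of step 4 and contact force between the fingers and jack above 2 N and velocity of joint handle between -0.1 and 0.1 rad/s and distance of each of caliper, flask, pinbox from where it was at the start of the episode below 0.03 m); the arm keeps its last pose, push and grip.
It fails at once if the plate is pushed or lifted with the arm or hand (over 4 N) (contact force between any of the arm, the fingers and plate above 4 N).
It fails at once if the jack is tipped over (angle between jack's own z axis and vertical above 0.5 rad).
It fails at once if the caliper is disturbed (distance of caliper from where it was at the start of the episode above 0.03 m or angle between caliper's own z axis and vertical above 0.4 rad).
It fails at once if the flask is disturbed (distance of flask from where it was at the start of the episode above 0.03 m or angle between flask's own z axis and vertical above 0.4 rad).
It fails at once if the pinbox is disturbed (distance of pinbox from where it was at the start of the episode above 0.03 m or angle between pinbox's own z axis and vertical above 0.4 rad).
It also fails if it takes over 67 s, if anything falls off the work surface, if the arm or the gripper's body presses on something with over 40 N, if the wrist force passes 120 N, or if a joint passes its speed limit or range.

### The arm

A 6-joint arm with a two-finger parallel gripper is mounted at the origin on the work surface. World frame = base frame: x ahead of the robot, y to its left, z up, the work surface at z = 0. Lengths are in m, angles in rad, forces in N, time in s.
With the tool pointing down it reaches from about 0.35 to 0.975 m from the base axis. Payload 4.9 kg.
Tool frame: the origin (TCP) lies at the very end of the fingers, on their centre line; the grasp point (between the pads) lies 19 mm behind it; z points along the fingers, y is the line along which they close (so a half turn about z gives the same grasp; the last joint's range is limited). The gripper opens to 85 mm and grips with 20 to 120 N. Pads are 22 mm wide; open, the fingers measure 114 mm over their backs; the gripper's body (76 mm by 85 mm) begins 54 mm behind the grasp point. The pads swing forward as they close: fully open they stand 13 mm farther back than shut.
Start: joints at [-1.328, 0.053, 1.613, -0, 1.476, -0.119], TCP at [0.221, -0.585, 0.231] pointing down, gripper open.
Joint ranges: [-3.01, 3.01], [-1.01, 2.22], [0.06, 2.58], [-1.02, 4.17], [0.09, 2.62], [-3.14, 3.14]. Speed limits (rad/s): [2.57, 2.57, 3.14, 3.14, 3.14, 3.14].

### API

Orientations are given as a unit quaternion [w, x, y, z].
In Python, from plant import manip gives the robot as it stands.
- The arm moves only by the tool move_arm, never from a script. Its argument "plan" is a list that holds one entry, the list of rows, each a list of 7 numbers: the shift along the tool's x, y, z as a fraction of full scale, then the turn, a rotation vector about the tool's x, y, z as a fraction of full scale, then the closure, from 0 (fully open) to 1 (shut). In form: [[[dx, dy, dz, wx, wy, wz, fingers], ...]]. A call has exactly 10 rows; each row shifts and turns the commanded pose from where the row before left it, along the tool's axes as they then stand; what a row does not reach is not made up. Full scale, the value 1, is 0.12 m for a shift and 0.15 rad for a turn. A row lasts 1/8 s, in which the tool goes at most 62.5 mm and 10.7 degrees, less where a joint would pass 70% of its speed; a pose out of reach is approached as far as the arm can. A call with a number of a shift or a turn outside -1 to 1 is refused whole. A call with a gripper value outside its range is refused whole. The fingers move at their own pace and stop on an object; the grip force is fixed at half the most. Time passes only in rows, so rows that do not move let the fingers close, or fill a call up. It gives the time, the measured TCP pose, the force, the opening and the grip force at its end, in the units of the state.
- manip.state(): the state, without advancing time (a new reading comes with each control period).
- manip.grab_frame(name): name is "scene" or "top" or "wrist"; returns a dict with "pixels" (384x512x3 uint8, blue, green, red), "depth" (384x512 float32, m along the optical axis (not along the pixel's ray), 0 where there is no reading), "vfov" (degrees; the focal length in pixels is half the picture's height over the tangent of half this angle, whatever the lens; pixels are square), "cx", "cy" (the principal point, pixels), "view" (4x4, takes a point from world to camera coordinates). Camera axes: x right, y down, z forward; pixel columns grow to the right and rows downward; lengths in m; the calibration is good to about 2 mm. The wrist camera is an equidistant fisheye: a pixel r from the principal point sees the ray r / f radians off the axis. A picture is of the moment at which its call begins.
- manip.job_done(): hands the job in; it is judged then, once.
The state is a dict: "time": time; "joint_pos": joint angles; "joint_vel": joint speeds; "joint_efforts": joint torques, N m; "tool_pos": TCP position; "tool_rot": TCP orientation; "contact_force": force on the tool from outside, world axes, zero at the start; "ft_torque": the same for the moment, N m; "gripper_width": opening from 0.0 (shut) to 1.0 (fully open); "grasp_force": force on a finger pad.
Only numpy, scipy, OpenCV 4.12 (cv2) and the standard library are available. Lean on these libraries where they do the work, as an engineer would, in place of code of your own. Each camera call takes 0.05 s, during which the arm holds its last target. There are 200 camera calls.

## Working session

There is one attempt and no reset: what is moved stays moved. The work goes in short steps, Python scripts to look and compute and a tool call to move; the robot and the scene stay as the last step left them, time stands still between calls to the robot, and variables do not carry over. Pictures are saved under pics/ and viewed, at most 10 in all, crops included, and the job is handed in when it is done.

Besides the shell and the picture viewer there is one more tool, called after ">>>" as name([rows], argument=value, ...), one row to a line, values as JSON. move_arm: Moves the arm, as the interface text tells. Its arguments: {"type":"object","properties":{"plan":{"type":"array"}},"required":["plan"]}

```bash
mkdir -p pics; cat > h.py <<'E'
import numpy as np, cv2
from plant import manip
def grab(n):
    f=manip.grab_frame(n); f['f']=f['pixels'].shape[0]/2/np.tan(np.radians(f['vfov'])/2); return f
def pts(f):
    # world point per pixel from depth (pinhole cameras)
    d=f['depth']; v,u=np.mgrid[:d.shape[0],:d.shape[1]]
    c=np.stack([(u-f['cx'])/f['f']*d,(v-f['cy'])/f['f']*d,d,np.ones_like(d)],-1)
    return (c@np.linalg.inv(f['view']).T)[...,:3]
def plane(f,u,v,z):
    # ray through pixel (u,v) onto height z
    T=np.linalg.inv(f['view']); r=T[:3,:3]@np.array([(u-f['cx'])/f['f'],(v-f['cy'])/f['f'],1]); o=T[:3,3]
    return o+r*(z-o[2])/r[2]
E
python3 - <<'E'
from h import *
a=grab('scene');b=grab('top')
for n,f in (('scene',a),('top',b)):
    np.savez('pics/'+n+'0.npz',**f); cv2.imwrite(f'pics/{n}0.png',cv2.resize(f['pixels'],(800,600)))
    print(n,f['vfov'],np.linalg.inv(f['view']).round(3).tolist(), (f['depth']>0).mean())
s=manip.state();print(s)
E
```

```text
scene 57.04620186827222 [[0.649, 0.62, -0.442, 1.035], [0.761, -0.535, 0.367, -0.356], [-0.009, -0.574, -0.819, 1.015], [0.0, 0.0, 0.0, 1.0]] 0.9963175455729166
top 56.80208161180544 [[-0.021, -0.99, 0.141, 0.37], [-1.0, 0.022, 0.004, 0.051], [-0.007, -0.14, -0.99, 1.219], [0.0, 0.0, 0.0, 1.0]] 0.99603271484375
{'time': 0.1, 'joint_pos': array([-1.32797305e+00,  5.32864551e-02,  1.61416969e+00,  1.45387074e-05,
        1.47600283e+00, -1.18945903e-01]), 'joint_vel': array([-0.00014794, -0.00245853, -0.00339232, -0.00039852,  0.00025351,
       -0.00104546]), 'joint_efforts': array([ 9.30020724e-04, -3.94899917e+01, -3.71363854e+01, -1.45298886e-04,
        3.82525308e-03, -1.08859388e-05]), 'tool_pos': array([ 0.22110388, -0.58397501,  0.23018092]), 'tool_rot': array([-9.31816417e-04,  9.83684637e-01,  1.79899040e-01, -5.05394309e-05]), 'contact_force': array([-0.11240971, -0.72089575, -0.16966948]), 'ft_torque': array([-0.01330916,  0.04592817, -0.03431438]), 'grasp_force': 0.0, 'gripper_width': 1.0013200091221015}
```

View pics/top0.png

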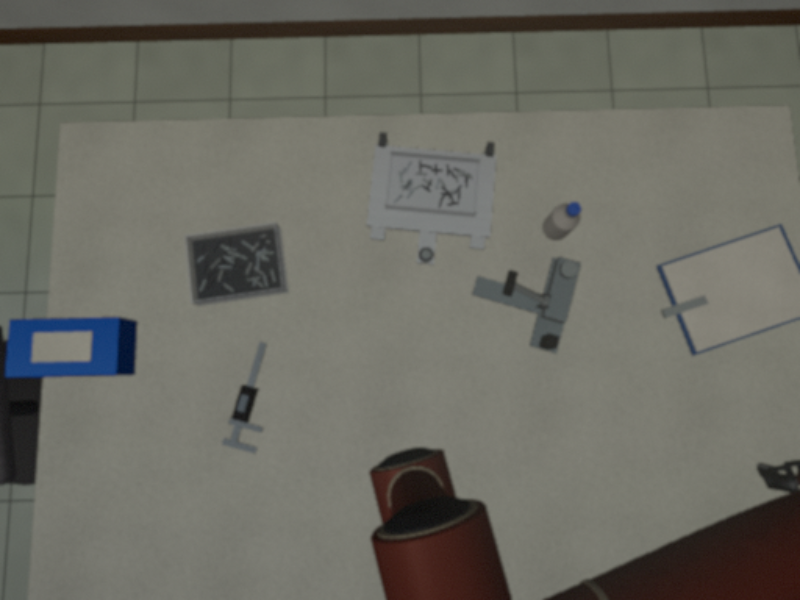

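View pics/scene0.png

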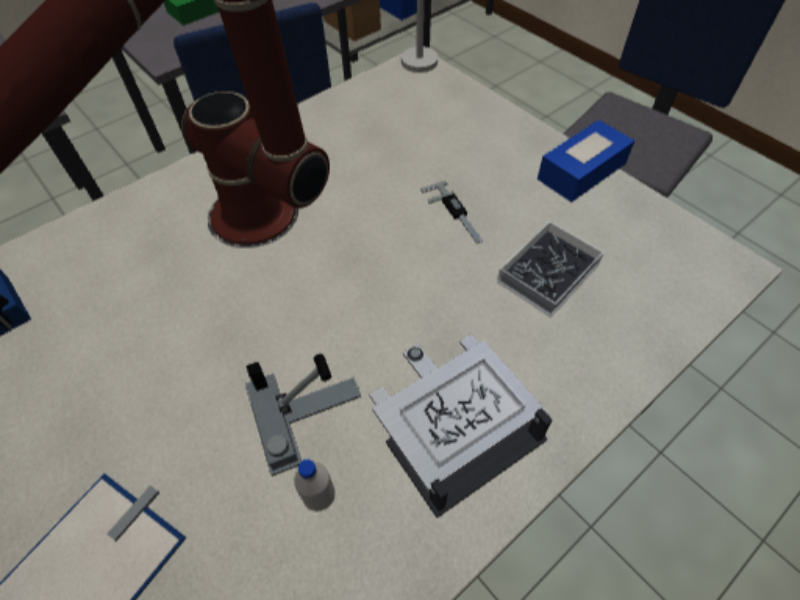

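The top view (800x600) shows the boss at (426,254), saddle (567,269), grip post (549,341), bar (510,283) and flask (563,220). The scene view shows the boss at (416,353), saddle (278,445), post (257,376) and bar (322,367). Next I triangulate these points and check them against depth.

```bash
cat > m.py <<'E'
from h import *
def ray(f,u,v):
    T=np.linalg.inv(f['view']); r=T[:3,:3]@np.array([(u-f['cx'])/f['f'],(v-f['cy'])/f['f'],1]); return T[:3,3],r/np.linalg.norm(r)
def tri(a,pa,b,pb):
    A=0;B=0;L=[ray(a,*pa),ray(b,*pb)]
    for o,r in L:
        M=np.eye(3)-np.outer(r,r); A=A+M; B=B+M@o
    x=np.linalg.solve(A,B); return x,[np.linalg.norm(np.cross(x-o,r)) for o,r in L]
E
python3 - <<'E'
from m import *
t=dict(np.load('pics/top0.npz'));s=dict(np.load('pics/scene0.npz'))
P={n:pts(f) for n,f in(('t',t),('s',s))}
k=.64
for n,a,b in (('boss',(426,254),(416,353)),('saddle',(567,269),(278,445)),('post',(549,341),(256,370)),('bar',(511,277),(321,362)),('flaskcap',(573,209),(307,468))):
    a=np.array(a)*k;b=np.array(b)*k
    x,e=tri(s,b,t,a)
    print(n,x.round(4),np.round(e,4),P['t'][int(a[1]),int(a[0])].round(3),P['s'][int(b[1]),int(b[0])].round(3))
# jack base/plate by height, both views
for n in 'ts':
    p=P[n].reshape(-1,3)
    x,y,z=p.T
    j=(x>.45)&(x<.85)&(y<-.05)&(y>-.35)
    for lo,hi,nm in((.035,.053,'housing'),(.005,.018,'base'),(.066,.085,'post')):
        m=j&(z>lo)&(z<hi)
        if m.sum()>5: print(n,nm,m.sum(),p[m].mean(0).round(4),cv2.minAreaRect(p[m][:,:2].astype(np.float32)*1000))
    m=(x>.6)&(x<1)&(y<.2)&(y>-.1)&(z>.08)&(z<.092)
    print(n,'plate',m.sum(),cv2.minAreaRect(p[m][:,:2].astype(np.float32)*1000), x[m].min(),y[m].min(),y[m].max())
E
```

```text
boss [0.6262 0.0088 0.0859] [0.0018 0.0018] [0.625 0.01  0.095] [0.625 0.011 0.088]
saddle [ 0.5935 -0.2945  0.0507] [0.0001 0.0001] [ 0.592 -0.288  0.064] [ 0.593 -0.296  0.059]
post [ 0.4401 -0.244   0.0617] [0.0005 0.0005] [ 0.44  -0.24   0.076] [ 0.444 -0.246  0.075]
bar [ 0.5599 -0.1559  0.1523] [0.0015 0.0015] [ 0.564 -0.157  0.139] [ 0.546 -0.153  0.134]
flaskcap [ 0.6981 -0.2865  0.1421] [0.0007 0.0007] [ 0.697 -0.281  0.154] [ 0.7   -0.287  0.151]
t housing 540 [ 0.5517 -0.2775  0.047 ] ((576.2698364257812, -278.1551818847656), (81.60306549072266, 258.25701904296875), 80.87964630126953)
t base 1301 [ 0.5867 -0.2015  0.0092] ((649.9180908203125, -200.3009490966797), (299.2992248535156, 399.7702331542969), 89.78856658935547)
t post 116 [ 0.6373 -0.1994  0.0782] ((670.2308959960938, -181.71142578125), (425.2861633300781, 191.7646942138672), 39.904605865478516)
t plate 2056 ((737.2105102539062, 8.092742919921875), (234.32501220703125, 259.894287109375), 83.44693756103516) 0.6058551661325775 -0.09997088146758212 0.12926372916363257
s housing 713 [ 0.5622 -0.2807  0.0443] ((662.9539794921875, -257.36419677734375), (414.7652893066406, 136.62059020996094), 14.523660659790039)
s base 1241 [ 0.6224 -0.1807  0.0091] ((655.5027465820312, -203.39846801757812), (428.99853515625, 244.59449768066406), 9.009553909301758)
s post 634 [ 0.7214 -0.1363  0.0817] ((680.4253540039062, -193.47952270507812), (437.6606750488281, 227.23524475097656), 40.17051696777344)
s plate 3452 ((745.8659057617188, 7.327690124511719), (233.3289794921875, 273.8119812011719), 83.71749877929688) 0.6074243507609778 -0.0999098139243717 0.13006552813079103
```

>>> move_arm([
  [[0.273, -0.201, 0, 0, 0, 0, 0], [0.273, -0.201, 0, 0, 0, 0, 0], [0.273, -0.201, 0, 0, 0, 0, 0], [0.273, -0.201, 0, 0, 0, 0, 0], [0.273, -0.201, 0, 0, 0, 0, 0], [0.273, -0.201, 0, 0, 0, 0, 0], [0.273, -0.201, 0, 0, 0, 0, 0], [0.273, -0.201, 0, 0, 0, 0, 0], [0.273, -0.201, 0, 0, 0, 0, 0], [0.273, -0.201, 0, 0, 0, 0, 0]],
])

```text
time: 1.35
tool_pos: [0.4426, -0.2416, 0.2308]
tool_rot: [-0.0, 0.984, 0.18, -0.0]
contact_force: [1.0, -0.2, -1.1]
gripper_width: 0.998
grasp_force: 0.0
```

>>> move_arm([
  [[0, 0, 0, 0, 0, 0.75, 0], [0, 0, 0, 0, 0, 0.75, 0], [0, 0, 0, 0, 0, 0.75, 0], [0, 0, 0, 0, 0, 0.75, 0], [0, 0, 0, 0, 0, 0.75, 0], [0, 0, 0, 0, 0, 0.75, 0], [0, 0, 0, 0, 0, 0, 0], [0, 0, 0, 0, 0, 0, 0], [0, 0, 0, 0, 0, 0, 0], [0, 0, 0, 0, 0, 0, 0]],
])

```text
time: 2.6
tool_pos: [0.4422, -0.243, 0.2313]
tool_rot: [-0.0, 0.988, -0.156, -0.0]
contact_force: [0.2, -0.2, -0.2]
gripper_width: 1.0
grasp_force: 0.0
```

```bash
cat >> h.py <<'E'
def st():
    s=manip.state(); w,x,y,z=s['tool_rot']; 
    R=np.array([[1-2*(y*y+z*z),2*(x*y-z*w),2*(x*z+y*w)],[2*(x*y+z*w),1-2*(x*x+z*z),2*(y*z-x*w)],[2*(x*z-y*w),2*(y*z+x*w),1-2*(x*x+y*y)]])
    print('t',s['time'],'pos',s['tool_pos'].round(4),'yaw',np.arctan2(R[1,0],R[0,0]).round(4),'zax',R[:,2].round(3),'F',s['contact_force'].round(1),'w',round(float(s['gripper_width']),3),'g',round(float(s['grasp_force']),1)); return s,R
def fish(f,u,v):
    # ray of the equidistant wrist camera
    d=np.array([u-f['cx'],v-f['cy']]); r=np.hypot(*d); th=r/f['f']; T=np.linalg.inv(f['view'])
    return T[:3,3],T[:3,:3]@np.r_[np.sin(th)*d/max(r,1e-9),np.cos(th)]
def fplane(f,u,v,z):
    o,r=fish(f,u,v); return o+r*(z-o[2])/r[2]
E
python3 - <<'E'
from h import *
st()
f=grab('wrist'); np.savez('pics/w1.npz',**f); print(f['vfov'],f['cx'],f['cy'],np.linalg.inv(f['view']).round(3).tolist())
cv2.imwrite('pics/w1.png',cv2.resize(f['pixels'],(800,600)))
E
```

```text
t 2.6 pos [ 0.4422 -0.243   0.2313] yaw -0.3128 zax [-0.  0. -1.] F [ 0.2 -0.2 -0.2] w 1.0 g 0.0
65.70646984690485 250.75285268333798 192.01184278824422 [[-0.308, -0.919, -0.247, 0.505], [-0.952, 0.297, 0.079, -0.263], [0.001, 0.26, -0.966, 0.374], [0.0, 0.0, 0.0, 1.0]]
```

View pics/w1.png

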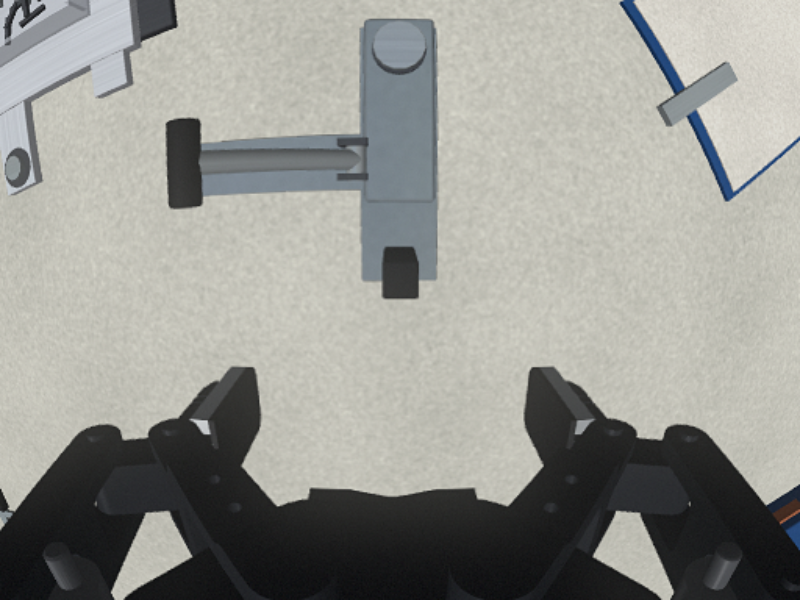

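The wrist view shows the post top around (400,284), saddle top (399,46) and boss (18,168). The jack lies straight in the image, so the yaw is good.

```bash
python3 - <<'E'
from h import *
f=dict(np.load('pics/w1.npz'));k=.64
for n,u,v,z in(('post',400,283,.077),('posthind',400,298,.077),('saddle',399,44,.060),('boss',17,167,.091),('bar',184,163,.137),('spineR',437,279,.01),('spineL',361,279,.01),('spfrontR',436,22,.046),('spfrL',363,22,.046)):
    print(n,fplane(f,u*k,v*k,z).round(4), f['depth'][int(v*k),int(u*k)])
# plate yaw from near-edge in top view
t=dict(np.load('pics/top0.npz'));P=pts(t);x,y,z=P.reshape(-1,3).T
L=[]
for lo in np.arange(-.06,.10,.005):
    if abs(lo-.005)<.03: continue
    m=(y>lo)&(y<lo+.005)&(z>.08)&(x>.6)&(x<.8)
    if m.any(): L.append((lo,x[m].min()))
L=np.array(L);print(L.round(3).tolist())
E
```

```text
post [ 0.4387 -0.2477  0.077 ] 0.30326438
posthind [ 0.429  -0.2446  0.077 ] 0.30562848
saddle [ 0.5924 -0.2968  0.06  ] 0.2798835
boss [0.6223 0.0012 0.091 ] 0.26544526
bar [ 0.5517 -0.1612  0.137 ] 0.22629222
spineR [ 0.4177 -0.2735  0.01  ] 0.38300318
spineL [ 0.4364 -0.2154  0.01  ] 0.372608
spfrontR [ 0.6051 -0.3287  0.046 ] 0.32668102
spfrL [ 0.6206 -0.2796  0.046 ] 0.32779607
[[-0.06, 0.669], [-0.055, 0.669], [-0.05, 0.669], [-0.045, 0.669], [-0.04, 0.67], [-0.035, 0.67], [-0.03, 0.67], [-0.025, 0.671], [0.04, 0.679], [0.045, 0.68], [0.05, 0.68], [0.055, 0.681], [0.06, 0.683], [0.065, 0.682], [0.07, 0.683], [0.075, 0.684], [0.08, 0.683], [0.085, 0.685], [0.09, 0.67], [0.095, 0.659]]
```

>>> move_arm([
  [[0, 0.034, 0.296, 0, 0, 0, 0], [0, 0, 0.296, 0, 0, 0, 0], [0, 0, 0.296, 0, 0, 0, 0], [0, 0, 0.296, 0, 0, 0, 0], [0, 0, 0.296, 0, 0, 0, 0], [0, 0, 0.15, 0, 0, 0, 0], [0, 0, 0.146, 0, 0, 0, 0.3], [0, 0, 0, 0, 0, 0, 0.6], [0, 0, 0, 0, 0, 0, 1], [0, 0, 0, 0, 0, 0, 1]],
])

```text
time: 3.9
tool_pos: [0.4419, -0.2477, 0.0197]
tool_rot: [0.001, 0.988, -0.156, 0.001]
contact_force: [-0.8, -0.2, 4.6]
gripper_width: 0.276
grasp_force: 59.8
```

>>> move_arm([
  [[0, 0, 0, 0, 0, 0, 1], [0, 0, 0, 0, 0, 0, 1], [0, 0, 0, 0, 0, 0, 1], [0, 0, 0, 0, 0, 0, 1], [0, 0, 0, 0, 0, 0, 1], [0, 0, 0, 0, 0, 0, 1], [0, 0, 0, 0, 0, 0, 1], [0, 0, 0, 0, 0, 0, 1], [0, 0, 0, 0, 0, 0, 1], [0, 0, 0, 0, 0, 0, 1]],
])

```text
time: 5.15
tool_pos: [0.4419, -0.2477, 0.0197]
tool_rot: [0.001, 0.988, -0.156, 0.001]
contact_force: [-2.0, -1.1, 4.8]
gripper_width: 0.274
grasp_force: 60.1
```

```bash
python3 - <<'E'
from h import *
st()
E
```

```text
t 5.15 pos [ 0.4419 -0.2477  0.0197] yaw -0.3132 zax [ 0.002 -0.002 -1.   ] F [-2.  -1.1  4.8] w 0.274 g 60.1
```

>>> move_arm([
  [[0, 0, 0, 0, 0, -0.15, 1], [0, 0, 0, 0, 0, -0.2, 1], [0, 0, 0, 0, 0, -0.2, 1], [0, 0, 0, 0, 0, -0.2, 1], [0, 0, 0, 0, 0, -0.2, 1], [0, 0, 0, 0, 0, -0.2, 1], [0, 0, 0, 0, 0, -0.183, 1], [0, -0.05, 0, 0, 0, 0, 1], [0, -0.1, 0, 0, 0, 0, 1], [0, -0.15, 0, 0, 0, 0, 1]],
])

```text
time: 6.4
tool_pos: [0.4462, -0.213, 0.0197]
tool_rot: [0.002, 0.998, -0.057, 0.001]
contact_force: [0.1, -7.7, 5.2]
gripper_width: 0.277
grasp_force: 60.2
```

>>> move_arm([
  [[0, -0.18, 0, 0, 0, 0, 1], [0, -0.18, 0, 0, 0, 0, 1], [0, -0.18, 0, 0, 0, 0, 1], [0, -0.18, 0, 0, 0, 0, 1], [0, -0.18, 0, 0, 0, 0, 1], [0, -0.18, 0, 0, 0, 0, 1], [0, -0.18, 0, 0, 0, 0, 1], [0, -0.1, 0, 0, 0, 0, 1], [0, -0.05, 0, 0, 0, 0, 1], [0, 0, 0, 0, 0, 0, 1]],
])

```text
time: 7.65
tool_pos: [0.4656, -0.0435, 0.0197]
tool_rot: [0.001, 0.998, -0.056, 0.001]
contact_force: [0.7, -3.1, 8.3]
gripper_width: 0.273
grasp_force: 60.6
```

```bash
python3 - <<'E'
from h import *
st()
for n in('wrist','top','scene'):
    f=grab(n); np.savez(f'pics/{n}2.npz',**f)
    if n=='wrist': cv2.imwrite('pics/w2.png',cv2.resize(f['pixels'],(800,600)))
    if n=='scene': cv2.imwrite('pics/s2.png',cv2.resize(f['pixels'][180:340,120:360],(800,533),interpolation=cv2.INTER_CUBIC))
E
```

```text
t 7.65 pos [ 0.4656 -0.0435  0.0197] yaw -0.1123 zax [ 0.003 -0.002 -1.   ] F [ 0.7 -3.1  8.3] w 0.273 g 60.6
```

View pics/w2.png

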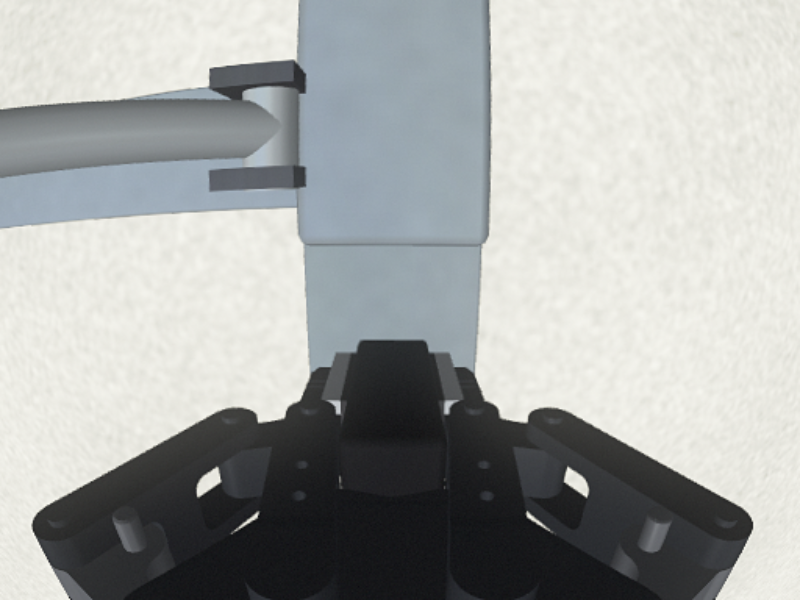

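View pics/s2.png

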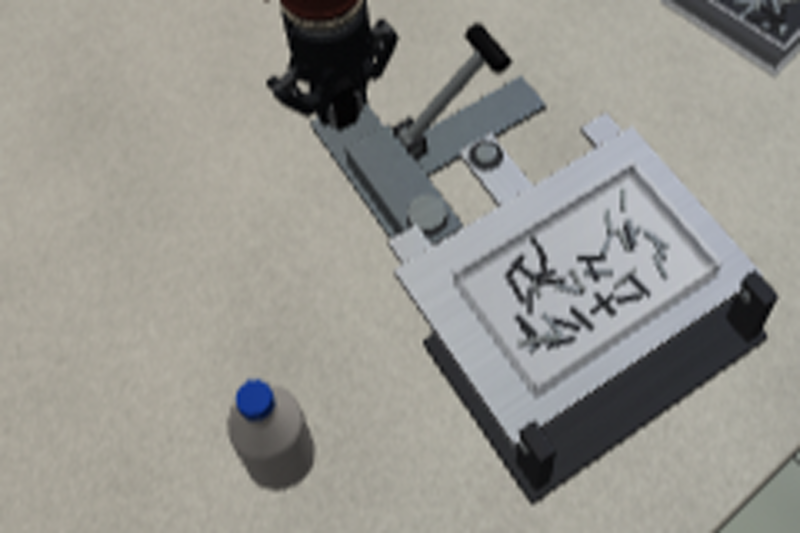

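The scene crop (3.333x, offset 120,180) shows the saddle top at (430,208) and boss top at (486,152), both clear. The jack is gripped and flat.

```bash
python3 - <<'E'
from m import *
s=dict(np.load('pics/scene2.npz'));t=dict(np.load('pics/top2.npz'))
def z(u,v,h): return plane(s,120+u/3.3333,180+v/3.3333,h)
a=z(430,207,.060);b=z(486,151,.091);print(a,b)
# plate direction: near edge corners & right edge top surface z .087
c=z(395,277,.087);d=z(634,130,.087);print('edge',c,d,np.arctan2(-(d-c)[0],(d-c)[1]))
print('right',(r:=z(527,440,.087)-c),np.arctan2(r[1],r[0]))
psi=-.1123
for D in (b-a,):
  print('tool dx,dy',D[0]*np.cos(psi)+D[1]*np.sin(psi),D[0]*np.sin(psi)-D[1]*np.cos(psi))
cv2.imwrite('pics/t2.png',cv2.resize(t['pixels'][110:240,210:405],(800,533),interpolation=cv2.INTER_CUBIC))
E
```

```text
[ 0.62436669 -0.05655391  0.06      ] [0.62680728 0.00874425 0.091     ]
edge [ 0.66820019 -0.130398    0.087     ] [0.69728651 0.12853331 0.087     ] -0.11186321501446954
right [ 0.17583226 -0.00775101  0.        ] -0.044053317607976206
tool dx,dy -0.004892373084397571 -0.06516035095933517
```

View pics/t2.png

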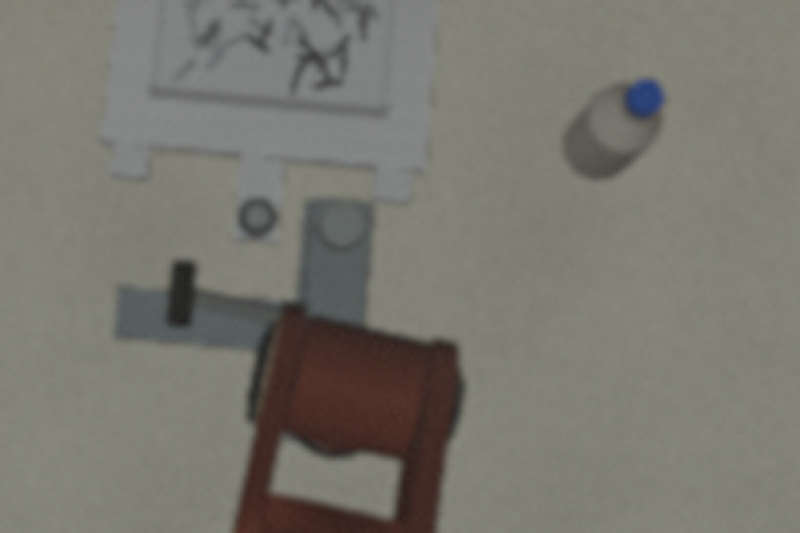

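The top crop (4.103x, offset 210,110) shows the boss at (257,216) and the saddle at (342,225).

```bash
python3 - <<'E'
from m import *
t=dict(np.load('pics/top2.npz'));s=dict(np.load('pics/scene2.npz'))
q=lambda u,v:(210+u/4.1026,110+v/4.1026)
a=plane(t,*q(342,226),.060);b=plane(t,*q(257,216),.091);print(a,b)
psi=-.1123;D=b-a
print(D[0]*np.cos(psi)+D[1]*np.sin(psi),D[0]*np.sin(psi)-D[1]*np.cos(psi))
print(tri(s,(120+430/3.3333,180+207/3.3333),t,q(342,226)),tri(s,(120+486/3.3333,180+151/3.3333),t,q(257,216)))
E
```

```text
[ 0.62084135 -0.06243176  0.06      ] [0.62372225 0.00748543 0.091     ]
-0.004972461269844162 -0.0697996208956667
(array([ 0.62266261, -0.05953812,  0.06019732]), [np.float64(0.0034237538129151045), np.float64(0.0034237538129150385)]) (array([0.62504154, 0.00852459, 0.08855283]), [np.float64(0.0013632362342669996), np.float64(0.0013632362342669848)])
```

>>> move_arm([
  [[-0.006, -0.05, 0, 0, 0, 0, 1], [-0.006, -0.08, 0, 0, 0, 0, 1], [-0.006, -0.08, 0, 0, 0, 0, 1], [-0.006, -0.08, 0, 0, 0, 0, 1], [-0.006, -0.08, 0, 0, 0, 0, 1], [-0.006, -0.08, 0, 0, 0, 0, 1], [-0.006, -0.06, 0, 0, 0, 0, 1], [0, -0.05, 0, 0, 0, 0, 1], [0, 0, 0, 0, 0, 0, 1], [0, 0, 0, 0, 0, 0, 1]],
])

```text
time: 9.05
tool_pos: [0.4682, 0.0237, 0.0197]
tool_rot: [0.001, 0.998, -0.056, 0.001]
contact_force: [0.6, -3.7, 8.1]
gripper_width: 0.274
grasp_force: 60.6
```

```bash
python3 - <<'E'
from h import *
st()
t=grab('top');s=grab('scene'); np.savez('pics/s3.npz',**s);np.savez('pics/t3.npz',**t)
A=cv2.resize(t['pixels'][130:230,220:320],(400,400),interpolation=cv2.INTER_CUBIC)
B=cv2.resize(s['pixels'][180:280,210:310],(400,400),interpolation=cv2.INTER_CUBIC)
cv2.imwrite('pics/c3.png',np.hstack([A,B]))
E
```

```text
t 9.05 pos [0.4682 0.0237 0.0197] yaw -0.1127 zax [ 0.003 -0.001 -1.   ] F [ 0.6 -3.7  8.1] w 0.274 g 60.6
```

View pics/c3.png

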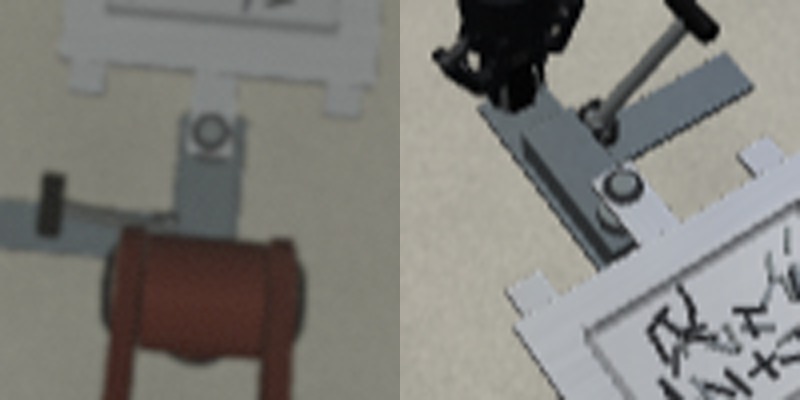

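The jack is under the lug: the boss sits over the spine's centre line in the top crop (boss column 211, spine columns 177–243). The jack is square to the plate. Now release and go above the bar.

>>> move_arm([
  [[0, 0, 0, 0, 0, 0, 0.6], [0, 0, 0, 0, 0, 0, 0.4], [0, 0, 0, 0, 0, 0, 0.2], [0, 0, 0, 0, 0, 0, 0], [0, 0, -0.1, 0, 0, 0, 0], [0, 0, -0.3, 0, 0, 0, 0], [0, 0, -0.3, 0, 0, 0, 0], [0, 0, -0.3, 0, 0, 0, 0], [0, 0, -0.3, 0, 0, 0, 0.5], [0, 0, -0.3, 0, 0, 0, 1]],
])

```text
time: 10.4
tool_pos: [0.4667, 0.0244, 0.2124]
tool_rot: [0.0, 0.998, -0.057, 0.001]
contact_force: [0.7, -0.6, -0.6]
gripper_width: 0.602
grasp_force: 0.0
```

>>> move_arm([
  [[0.1, -0.15, 0, 0, 0, 0, 1], [0.1, -0.15, 0, 0, 0, 0, 1], [0.1, -0.15, 0, 0, 0, 0, 1], [0.1, -0.15, 0, 0, 0, 0, 1], [0.1, -0.15, 0, 0, 0, 0, 1], [0.1, -0.15, 0, 0, 0, 0, 1], [0.067, -0.133, 0, 0, 0, 0, 1], [0, 0, 0, 0, 0, 0, 1], [0, 0, 0, 0, 0, 0, 1], [0, 0, 0, 0, 0, 0, 1]],
])

```text
time: 11.65
tool_pos: [0.56, 0.138, 0.2102]
tool_rot: [0.0, 0.998, -0.057, -0.0]
contact_force: [-0.2, 0.1, -0.5]
gripper_width: 0.0
grasp_force: 0.0
```

```bash
python3 - <<'E'
from h import *
st()
f=grab('wrist'); np.savez('pics/w4.npz',**f)
cv2.imwrite('pics/w4.png',cv2.resize(f['pixels'],(800,600)))
E
```

```text
t 11.65 pos [0.56   0.138  0.2102] yaw -0.1138 zax [-0. -0. -1.] F [-0.2  0.1 -0.5] w 0.0 g 0.0
```

View pics/w4.png

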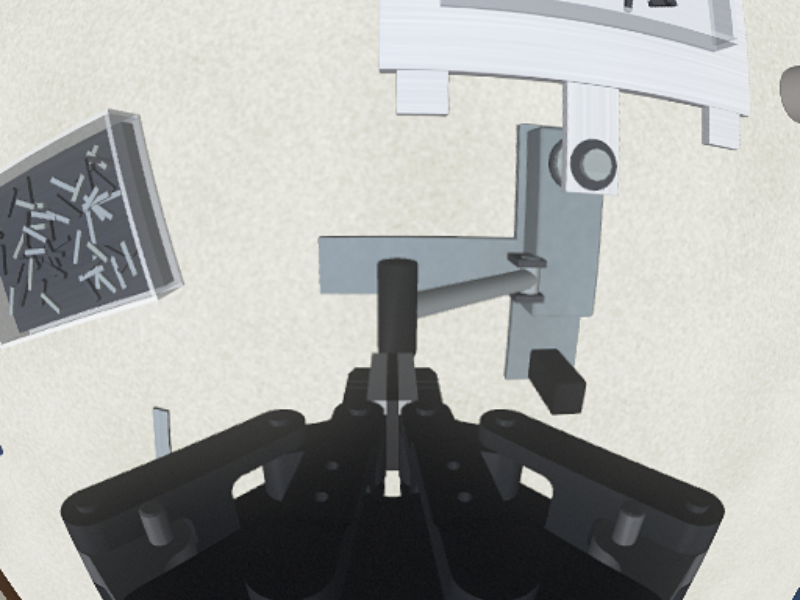

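The wrist view shows the bar from (397,262) running back under the fingertips, with the boss at (593,165) over the saddle (left rim at about (550,165)). I compute both offsets.

```bash
python3 - <<'E'
from h import *
f=dict(np.load('pics/w4.npz'));k=.64; tcp=np.array([.56,.138]);c,s=np.cos(-.1138),np.sin(-.1138)
for n,u,v,z in(('barfront',397,264,.127),('barL',379,290,.127),('barR',416,290,.127),('boss',598,163,.091),('saddleL',550,163,.060),('spineBackL',506,379,.01),('spineBackR',573,379,.01),('armEndF',319,237,.01),('armEndB',320,292,.01)):
    p=fplane(f,u*k,v*k,z);d=p[:2]-tcp
    print(n,p.round(4),'jackframe from tcp',(d@[c,s]).round(4),(d@[-s,c]).round(4))
E
```

```text
barfront [0.5835 0.1324 0.127 ] jackframe from tcp 0.024 -0.0029
barL [0.5714 0.1428 0.127 ] jackframe from tcp 0.0108 0.006
barR [0.5693 0.1244 0.127 ] jackframe from tcp 0.0108 -0.0125
boss [0.6257 0.0069 0.091 ] jackframe from tcp 0.0801 -0.1228
saddleL [0.627  0.0271 0.06  ] jackframe from tcp 0.0792 -0.1026
spineBackL [0.4563 0.0544 0.01  ] jackframe from tcp -0.0935 -0.0949
spineBackR [ 0.4471 -0.0056  0.01  ] jackframe from tcp -0.0959 -0.1555
armEndF [0.5888 0.189  0.01  ] jackframe from tcp 0.0229 0.054
armEndB [0.5468 0.1945 0.01  ] jackframe from tcp -0.0195 0.0546
```

>>> move_arm([
  [[0, 0.025, 0.15, 0, 0, 0, 1], [0, 0, 0.15, 0, 0, 0, 1], [0, 0, 0.15, 0, 0, 0, 1], [0, 0, 0.1, 0, 0, 0, 1], [0, 0, 0.057, 0, 0, 0, 1], [0, -0.036, 0.048, 0, 0, 0, 1], [0, -0.036, 0.048, 0, 0, 0, 1], [0, -0.03, 0.052, 0, 0, 0, 1], [0, -0.03, 0.052, 0, 0, 0, 1], [0, -0.024, 0.055, 0, 0, 0, 1]],
])

```text
time: 12.95
tool_pos: [0.5627, 0.1556, 0.1084]
tool_rot: [-0.001, 0.998, -0.056, 0.001]
contact_force: [-4.5, 4.1, 11.2]
gripper_width: -0.003
grasp_force: 5.4
```

>>> move_arm([
  [[0, -0.023, 0.056, 0, 0, 0, 1], [0, -0.017, 0.057, 0, 0, 0, 1], [0, -0.017, 0.057, 0, 0, 0, 1], [0, -0.009, 0.049, 0, 0, 0, 1], [0, -0.009, 0.049, 0, 0, 0, 1], [0, -0.004, 0.04, 0, 0, 0, 1], [0, 0, 0.035, 0, 0, 0, 1], [0, 0, 0, 0, 0, 0, 1], [0, 0, 0, 0, 0, 0, 1], [0, 0, 0, 0, 0, 0, 1]],
])

```text
time: 14.2
tool_pos: [0.5654, 0.1662, 0.0692]
tool_rot: [-0.003, 0.998, -0.057, 0.003]
contact_force: [-4.0, 7.2, 14.4]
gripper_width: 0.001
grasp_force: 6.8
```

```bash
python3 - <<'E'
from h import *
st()
t=grab('top');s=grab('scene'); np.savez('pics/s5.npz',**s)
A=cv2.resize(t['pixels'][130:230,220:320],(400,400),interpolation=cv2.INTER_CUBIC)
B=cv2.resize(s['pixels'][180:280,210:310],(400,400),interpolation=cv2.INTER_CUBIC)
cv2.imwrite('pics/c5.png',np.hstack([A,B]))
P0=pts(dict(np.load('pics/s3.npz')));P=pts(s)
for Q in (P0,P):
    m=(abs(Q[...,0]-.625)<.012)&(abs(Q[...,1]-.008)<.012)&(Q[...,2]>.07); print(np.median(Q[m],0), m.sum(), Q[m][:,2].max())
E
```

```text
t 14.2 pos [0.5654 0.1662 0.0692] yaw -0.1131 zax [ 0.005  0.005 -1.   ] F [-4.   7.2 14.4] w 0.001 g 6.8
[0.62760639 0.00626718 0.0872339 ] 56 0.09199549727615586
[0.62584595 0.00662367 0.11933563] 57 0.12390702550508348
```

View pics/c5.png

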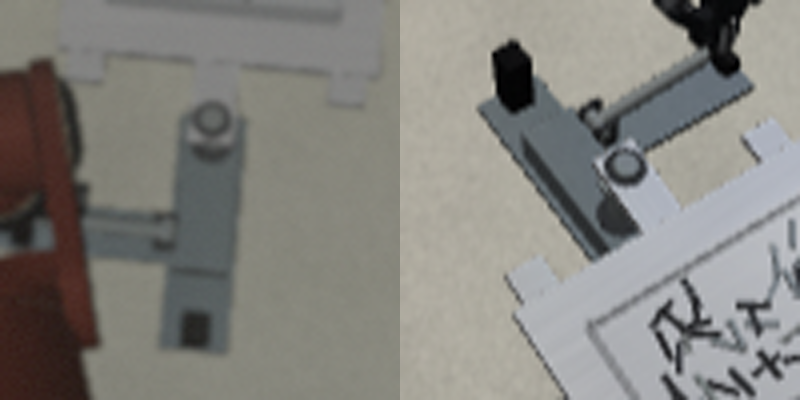

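The plate rose 32 mm (boss column 626 in the scene half) and the jack stayed in place. Now I let the handle up.

>>> move_arm([
  [[0, 0, -0.035, 0, 0, 0, 1], [0, 0.004, -0.04, 0, 0, 0, 1], [0, 0.009, -0.049, 0, 0, 0, 1], [0, 0.009, -0.049, 0, 0, 0, 1], [0, 0.017, -0.057, 0, 0, 0, 1], [0, 0.017, -0.057, 0, 0, 0, 1], [0, 0.023, -0.056, 0, 0, 0, 1], [0, 0.024, -0.055, 0, 0, 0, 1], [0, 0.03, -0.052, 0, 0, 0, 1], [0, 0.03, -0.052, 0, 0, 0, 1]],
])

```text
time: 15.55
tool_pos: [0.5614, 0.1438, 0.1261]
tool_rot: [0.0, 0.998, -0.057, 0.001]
contact_force: [0.2, -1.3, 1.8]
gripper_width: -0.003
grasp_force: 1.0
```

>>> move_arm([
  [[0, 0.036, -0.048, 0, 0, 0, 1], [0, 0.036, -0.048, 0, 0, 0, 1], [0, 0, -0.1, 0, 0, 0, 1], [0, 0, -0.1, 0, 0, 0, 1], [0, 0, 0, 0, 0, 0, 1], [0, 0, 0, 0, 0, 0, 1], [0, 0, 0, 0, 0, 0, 1], [0, 0, 0, 0, 0, 0, 1], [0, 0, 0, 0, 0, 0, 1], [0, 0, 0, 0, 0, 0, 1]],
])

```text
time: 16.8
tool_pos: [0.5599, 0.1355, 0.1612]
tool_rot: [0.0, 0.998, -0.057, -0.0]
contact_force: [0.4, 0.3, 0.2]
gripper_width: 0.004
grasp_force: 0.0
```

```bash
python3 - <<'E'
from h import *
st()
s=grab('scene');f=grab('wrist'); np.savez('pics/w6.npz',**f);Q=pts(s)
m=(abs(Q[...,0]-.625)<.012)&(abs(Q[...,1]-.008)<.012)&(Q[...,2]>.07); print(np.median(Q[m],0), m.sum(), Q[m][:,2].max())
cv2.imwrite('pics/w6.png',cv2.resize(f['pixels'],(800,600)))
E
```

```text
t 16.8 pos [0.5599 0.1355 0.1612] yaw -0.1132 zax [-0. -0. -1.] F [0.4 0.3 0.2] w 0.004 g 0.0
[0.62839355 0.00635009 0.08759599] 51 0.093226792555405
```

View pics/w6.png

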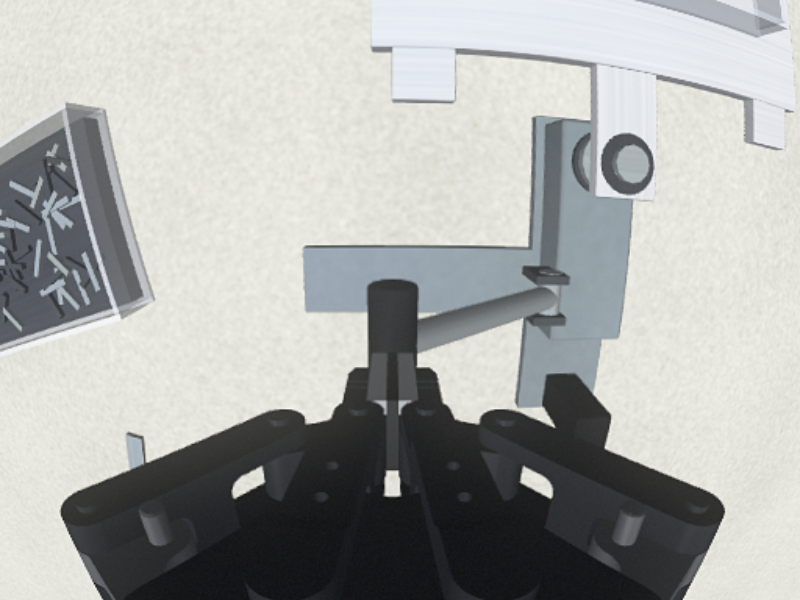

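The handle is back up, the plate has settled, and the bar (393,285) is again under the fingertips. I make the second push.

>>> move_arm([
  [[0, 0, 0.1, 0, 0, 0, 1], [0, 0, 0.1, 0, 0, 0, 1], [0, -0.036, 0.048, 0, 0, 0, 1], [0, -0.036, 0.048, 0, 0, 0, 1], [0, -0.03, 0.052, 0, 0, 0, 1], [0, -0.03, 0.052, 0, 0, 0, 1], [0, -0.024, 0.055, 0, 0, 0, 1], [0, -0.023, 0.056, 0, 0, 0, 1], [0, -0.017, 0.057, 0, 0, 0, 1], [0, -0.017, 0.057, 0, 0, 0, 1]],
])

```text
time: 18.15
tool_pos: [0.5632, 0.1633, 0.088]
tool_rot: [-0.002, 0.998, -0.057, 0.0]
contact_force: [-4.1, 7.3, 11.3]
gripper_width: 0.002
grasp_force: 5.5
```

>>> move_arm([
  [[0, -0.009, 0.049, 0, 0, 0, 1], [0, -0.009, 0.049, 0, 0, 0, 1], [0, -0.004, 0.04, 0, 0, 0, 1], [0, 0, 0.035, 0, 0, 0, 1], [0, 0, 0, 0, 0, 0, 1], [0, 0, 0, 0, 0, 0, 1], [0, 0, 0, 0, 0, 0, 1], [0, 0, 0, 0, 0, 0, 1], [0, 0, 0, 0, 0, 0, 1], [0, 0, 0, 0, 0, 0, 1]],
])

```text
time: 19.4
tool_pos: [0.5647, 0.166, 0.0689]
tool_rot: [-0.002, 0.998, -0.056, 0.002]
contact_force: [-4.9, 5.9, 16.0]
gripper_width: 0.0
grasp_force: 8.0
```

```bash
python3 - <<'E'
from h import *
s,_=st()
Q=pts(grab('scene'))
m=(abs(Q[...,0]-.625)<.012)&(abs(Q[...,1]-.008)<.012)&(Q[...,2]>.07); z=Q[m][:,2]; print(np.median(z),z.max())
if np.median(z)>.115 and s['tool_pos'][2]<.073 and s['contact_force'][2]>4: print(manip.job_done())
E
```

```text
t 19.4 pos [0.5647 0.166  0.0689] yaw -0.1131 zax [ 0.003  0.004 -1.   ] F [-4.9  5.9 16. ] w 0.0 g 8.0
0.11901153205175241 0.1246953943463045
the job is handed in; nothing more can be done
None
```

I slid the jack under the lift point, pumped the handle twice, and handed the job in at 19.4 s of the 67 s limit with the handle held down and the plate up about 32 mm; the hand-in returned no verdict.

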